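# Clamp a turned knob blank in a self-centring V jig

## Robot

A 6-joint arm with a two-finger parallel gripper is mounted at the origin on the work surface. World frame = base frame: x ahead of the robot, y to its left, z up, the work surface at z = 0. Lengths are in m, angles in rad, forces in N, time in s.
With the tool pointing down it reaches from about 0.25 to 0.775 m from the base axis. Payload 4 kg.
Tool frame: the origin (TCP) lies at the very end of the fingers, on their centre line; the grasp point (between the pads) lies 19 mm behind it; z points along the fingers, y is the direction in which the jaws open and shut (so a half turn about z gives the same grasp; the last joint's range is limited). The gripper opens to 94 mm and grips with 3 to 60 N. Pads are 16 mm wide; open, the fingers measure 119 mm over their backs; the gripper's body (75 mm by 177 mm) begins 78 mm behind the grasp point.
Start: joints at [-1.321, 0.087, 1.371, -0, 1.684, -0.103], TCP at [0.19, -0.516, 0.206] pointing down, gripper open.
Joint ranges: [-3.1, 3.1], [-0.76, 2.03], [0.27, 2.55], [-1.08, 4.22], [0.17, 2.65], [-2.57, 2.57]. Speed limits (rad/s): [2.79, 2.79, 3.14, 3.14, 3.14, 3.14].

## Interface

Orientations are given as [roll, pitch, yaw] about the fixed x, y, z axes, in that order (R = Rz(yaw) Ry(pitch) Rx(roll)).
In Python, from bench import robot, cams, models gives the robot as it stands.
- The arm moves only by the tool step_arm, never from a script. Its argument "series" is a list of rows, each a list of 5 numbers: the gripper command: -1 is shut, 1 is fully open, values between are in proportion, then the shift along the tool's x, y, z in mm, then the turn about the tool's z in degrees. A call has 1 to 20 rows; each row is the pose to reach, as a shift and turn from the pose commanded when the call began, along the tool's axes at that moment; what a row does not reach only later rows make up. A row lasts 1/8 s, in which the tool goes at most 62.5 mm and 10.7 degrees, less where a joint would pass 70% of its speed; a pose out of reach is approached as far as the arm can. A call with a gripper value outside its range is refused whole. The fingers move at their own pace and stop on an object; the grip force is fixed at half the most. Time passes only in rows, so rows that repeat a pose let the fingers close. It gives the time, the measured TCP pose, the force and the opening at its end, in the units of the state.
- robot.get_obs(): the state, without advancing time (a new reading comes with each control period).
- cams.snapshot(name): name is "scene" or "top" or "wrist"; returns a dict with "pixels" (400x640x3 uint8, red, green, blue), "fov_y" (degrees; the focal length in pixels is half the picture's height over the tangent of half this angle, whatever the lens; pixels are square), "cx", "cy" (the principal point, pixels), "R" (3x3) and "t" (3): a world point X has camera coordinates R X + t. Camera axes: x right, y down, z forward; pixel columns grow to the right and rows downward; lengths in m; the calibration is good to about 2 mm. A picture is of the moment at which its call begins. There is no depth.
- robot.close_job(): hands the job in, once; it reports no verdict.
Trained networks look in a picture, given as the dict that the camera call returned (one of the last four; its "shot" number tells which), for a name from the list of things; names that differ only in an ending like _2 or _b are one class to them, and where a whole thing is asked for, a point or a joint stands for the part that bears it (a point fixed in the world has none). Each returns a list of dicts, best first, with "p" (0 to 1); they miss things now and then, are a little off and sometimes report something else, mostly with a low value. They report only what shows in the picture. A call takes as long as a camera call. They do not tell look-alikes from the thing itself.
- models.find_in(picture, label): "position" ([x, y, z] in m, in world coordinates, good to about 4 mm: the middle of the surface that is visible of it).
- models.pinpoint(picture, label): "position" ([x, y, z] in m, in world coordinates, good to about 4 mm: a listed point, or the origin of a listed thing).
The state is a dict: "time": time; "joint_positions": joint angles; "qvel": joint speeds; "joint_torque": joint torques, N m; "tool_pos": TCP position; "ee_rot": TCP orientation; "wrist_force": force on the tool from outside, world axes, zero at the start; "wrist_torque": the same for the moment, N m; "width": finger opening in m.
Only numpy, scipy, OpenCV 4.12 (cv2) and the standard library are available. Lean on these libraries where they do the work, as an engineer would, in place of code of your own. Each camera call takes 0.05 s, during which the arm holds its last target. There are 200 camera calls.

## Task

Put the pale wooden knob blank upright on the bed of the drilling jig, between the red jaw and the V fence, then slide the jaw along the bed so that it pushes the blank into the V until it sits centred against both rails and stays gripped by the jaw when you let go. The wood is soft, so snug the jaw up gently, and leave everything else on the bench alone.

Things in the scene. Friction and masses are not known exactly. Their poses are not given: they have to be found in the camera images.
- blank_centre (a point): The pale pine knob blank, loose, upright on the bench: a round flange 60 mm across and 20 mm high with a round stem 26 mm across and 50 mm high on it; 70 mm high, about 80 g. Point on its axis half-way up, 35 mm above its underside; z up along the stem. Grip it by the stem. More than 30 N from the jaw crushes the soft wood.
- spare_centre (a point): A second blank of the same shape and size in dark wood, a bystander; leave it where it is. Point half-way up its axis. The two blanks may have changed places.
- jig: Drilling jig fixed to the bench, yaw within 0.3 rad: a plywood bed 295 x 160 mm, 18 mm thick. Origin on its centre line, on the bench surface; x along the centre line from the jaw towards the V fence, z up. The bed reaches from x = -145 to +150 mm. Set the blank down on the bed in front of the V at about x = 0, y = 0.
- v_mid (a point): Point on the bed's top and centre line, jig x = 55 mm: the middle of the V fence's range. The fence is locked at a place that differs each time and is not reported: the seated blank's centre comes to lie up to 15 mm before or behind this point, so feel for it.
- v_axis (a point): Point on the bed's top and centre line, jig x = 100 mm, in the V fence: two white slick plastic rails 18 mm high, timber behind, each at 30 degrees to the centre line and symmetric about it, 107 mm apart at the mouth towards the jaw, 22 mm apart at the far end. The mouth is 33 mm nearer to the jaw than the seated blank's centre, the far end 41 mm beyond it.
- jaw (a joint): How far the jaw has slid towards the V (jig +x), in m, from 0 to 0.13. A red block with a flat white slick face 60 mm wide, 28 mm high, at jig x = -70 mm + this value. Stiff: 5 to 10 N slides it; it stays where left and keeps about that much pressure on what it was pushed against. With the blank home in the V the push rises by some 5 to 10 N per further mm.
- jaw_grip (a point): Middle of the upright dark wooden handle post on the jaw, to grip from above or push: 22 mm (jig x) by 24 mm (jig y) and 50 mm high, this point 25 mm below its top, 71 mm above the bench. It lies at jig x = -105 mm + the joint value, y = 0, i.e. 35 mm behind the jaw's face.
- glue: yellow glue bottle, 50 mm wide, 110 mm high, bystander; origin under its middle
- screws: glass jar, 64 mm wide, 75 mm high, bystander; origin under its middle
- hammer: hammer lying on the bench, bystander; x along its handle
- driver: orange-handled screwdriver lying on the bench, bystander; x along it
- offcut: pale timber offcut 120 x 60 x 30 mm, bystander; origin under its middle
- mug: blue mug, 76 mm wide, 90 mm high, bystander; origin under its middle
Not all that is in view belongs to the job. Leave any turquoise look-alike of the part that bears blank_centre alone.

How it is judged:
On the way, in this order (a step that is already met when the one before it is completed fails the run):
1. the pale blank stands upright on the jig's bed between the jaw and the V (x of blank_centre in the frame of jig between -0.05 and 0.08 m and y of blank_centre in the frame of jig between -0.04 and 0.04 m and z of blank_centre in the frame of jig below 0.057 m and angle between blank_centre's own z axis and vertical below 0.1 rad and contact force between blank and the fingers below 0.2 N), for 0.2 s.
2. the jaw presses the blank into the V, centred (contact force between jaw and blank above 3 N and x of blank_centre in the frame of jig above 0.035 m and y of blank_centre in the frame of jig between -0.002 and 0.002 m), for 0.2 s.
At the end, for the whole second after the job is handed in: The pale blank stands upright (within 0.06 rad) and flat on the bed, in the V against both rails, its centre within 2 mm of the jig's centre line, at rest, and still gripped by the jaw with more than 2 N after the robot has let go (contact force between jaw and blank above 2 N and x of blank_centre in the frame of jig above 0.035 m and y of blank_centre in the frame of jig between -0.002 and 0.002 m and z of blank_centre in the frame of jig between 0.049 and 0.057 m and angle between blank_centre's own z axis and vertical below 0.06 rad and linear speed of blank below 0.01 m/s and velocity of joint jaw between -0.005 and 0.005 m/s); the robot touches nothing.
It fails at once if the jaw crushes the soft blank (more than 30 N) (contact force between jaw and blank above 30 N).
It fails at once if a bystander is disturbed (moved more than 15 mm) (distance of any of spare_centre, glue, screws, hammer, driver, offcut, mug from where it was at the start of the episode above 0.015 m).
It also fails if it takes over 64 s, if anything falls off the work surface, if the arm or the gripper's body presses on something with over 40 N, if the wrist force passes 120 N, or if a joint passes its speed limit or range.

## Working session

There is one attempt and no reset: what is moved stays moved. The work goes in short steps, Python scripts to look and compute and a tool call to move; the robot and the scene stay as the last step left them, time stands still between calls to the robot, and variables do not carry over. Pictures are saved under pics/ and viewed, about 8 in all and at most 12, crops included, and the job is handed in when it is done.

Besides the shell and the picture viewer there is one more tool, called after "Request:" by a JSON object that holds its "api" and its "payload". step_arm: Moves the arm, as the interface text tells. Its arguments: {"type":"object","properties":{"series":{"type":"array","items":{"type":"array","items":{"type":"number"}}}},"required":["series"]}

```bash
mkdir -p pics; ls; cat > h.py <<'E'
import numpy as np, cv2
from bench import robot, cams, models
def proj(s,X):
    f=200/np.tan(np.radians(s["fov_y"])/2); c=np.array(s["R"])@np.array(X)+np.array(s["t"])
    return np.round([s["cx"]+f*c[0]/c[2], s["cy"]+f*c[1]/c[2]],1)
def ray(s,u,v,z):
    f=200/np.tan(np.radians(s["fov_y"])/2); R=np.array(s["R"]); o=-R.T@np.array(s["t"])
    d=R.T@np.array([(u-s["cx"])/f,(v-s["cy"])/f,1]); return o+d*(z-o[2])/d[2]
def save(s,n,crop=None,k=1):
    im=np.array(s["pixels"])[:,:,::-1]
    if crop: x0,y0,x1,y1=crop; im=im[y0:y1,x0:x1]
    cv2.imwrite(f"pics/{n}.png",cv2.resize(im,None,fx=k,fy=k,interpolation=cv2.INTER_CUBIC))
E
python3 - <<'E'
from h import *
for n in ["scene","top"]:
    s=cams.snapshot(n); save(s,n+"0"); print(n,-np.array(s["R"]).T@np.array(s["t"]))
    for l in ["blank_centre","spare_centre","jig","v_mid","v_axis","jaw_grip","glue","screws","mug","offcut","hammer","driver"]:
        for r in models.pinpoint(s,l)[:3]: print(l,np.round(r["position"],3),round(r["p"],2),proj(s,r["position"]))
E
```

```text
pics
scene [1.05301425 0.46432764 1.06161302]
blank_centre [0.408 0.136 0.033] 0.81 [381.6 189.7]
blank_centre [ 0.581 -0.08   0.002] 0.71 [290.1 189.3]
blank_centre [0.548 0.265 0.033] 0.69 [387.3 247.3]
spare_centre [0.639 0.181 0.033] 0.9 [342.2 250.5]
jig [ 0.58  -0.08   0.002] 0.65 [290.3 189. ]
v_mid [ 0.631 -0.087  0.015] 0.82 [276.4 195.6]
v_axis [ 0.682 -0.091  0.015] 0.76 [262.8 205.4]
jaw_grip [ 0.482 -0.07   0.069] 0.9 [314.4 159. ]
jaw_grip [ 0.533 -0.433  0.001] 0.4 [226.9 122.5]
glue [ 0.771  0.164 -0.   ] 0.68 [304.3 284.4]
screws [ 0.532 -0.432  0.001] 0.63 [227.4 122.6]
mug [ 0.673 -0.399  0.003] 0.97 [200.4 150.5]
mug [ 0.682 -0.091  0.016] 0.23 [262.7 205.3]
offcut [ 0.369 -0.429 -0.002] 0.55 [263.1  98.9]
hammer [ 0.568  0.368 -0.001] 0.95 [410.9 281.1]
driver [ 0.448  0.485 -0.002] 0.74 [471.9 278.9]
top [0.27470493 0.0148634  1.4547041 ]
blank_centre [0.44  0.244 0.034] 0.71 [249.7 239. ]
blank_centre [0.546 0.263 0.036] 0.58 [244.3 206. ]
blank_centre [0.403 0.136 0.034] 0.55 [284.  250.1]
spare_centre [0.642 0.187 0.035] 0.81 [268.6 176.7]
jig [ 0.579 -0.076  0.003] 0.67 [349.4 196.6]
v_mid [ 0.635 -0.088  0.017] 0.84 [352.7 178.9]
v_axis [ 0.677 -0.087  0.024] 0.86 [352.3 166.2]
v_axis [ 0.361 -0.436  0.001] 0.45 [463.5 262.1]
v_axis [0.642 0.184 0.036] 0.29 [269.4 176.6]
jaw_grip [ 0.479 -0.073  0.071] 0.69 [350.5 223.9]
glue [ 0.771  0.164 -0.003] 0.77 [277.1 142.5]
screws [ 0.533 -0.434  0.001] 0.78 [458.9 209.2]
mug [ 0.67  -0.396  0.001] 0.6 [444.6 168.8]
mug [ 0.534 -0.43   0.003] 0.44 [457.9 208.8]
offcut [ 0.361 -0.436  0.001] 0.95 [463.7 262.1]
hammer [0.568 0.366 0.   ] 0.88 [215.  201.6]
driver [0.45  0.489 0.   ] 0.81 [176.  238.1]
driver [0.442 0.246 0.035] 0.56 [249.2 238.3]
```

```bash
python3 - <<'E'
import cv2,numpy as np
a=cv2.imread("pics/scene0.png")[80:330,180:520];a=cv2.resize(a,(780,574));cv2.imwrite("pics/a.png",a)
b=cv2.imread("pics/top0.png")[120:290,160:500];b=cv2.resize(b,(800,400),interpolation=cv2.INTER_CUBIC);cv2.imwrite("pics/b.png",b)
E
```

```text
(no output)
```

View pics/a.png

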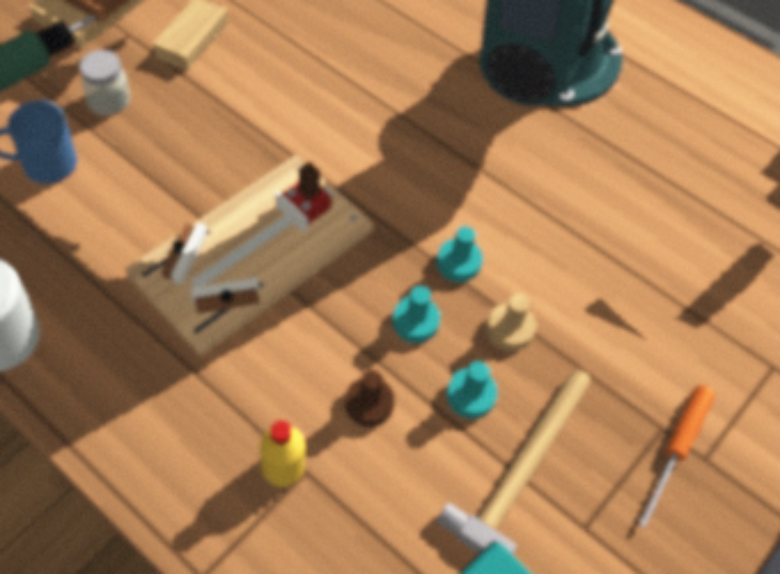

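View pics/b.png

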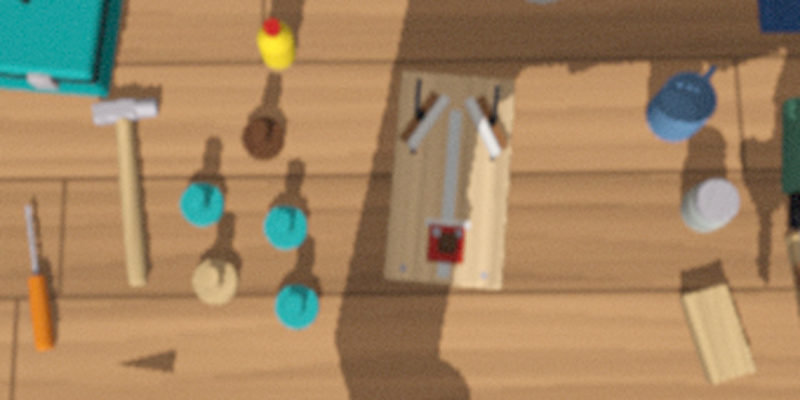

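The pale blank is at top full px ≈ (252,239) and scene ≈ (403,220). The look-alikes are:
- three turquoise blanks at top px ≈ (246,206), (281,216) and (286,250)
- the dark spare at (272,178)

Next I'll refine the position and check the choice in a close crop.

```bash
cat >> h.py <<'E'
from scipy.spatial.transform import Rotation as Ro
def rel(X,yaw=None):
    o=robot.get_obs(); r=Ro.from_euler("xyz",o["ee_rot"]); d=r.inv().apply(np.array(X)-o["tool_pos"])*1000
    M=r.as_matrix(); y=np.arctan2(M[1,1],M[0,1])  # world heading of tool y
    out=["shift",np.round(d,1)]
    if yaw is not None: # wanted tool y heading = jig yaw+90 (mod 180)
        e=(yaw+np.pi/2-y+np.pi/2)%np.pi-np.pi/2; out+=["turn deg",round(-np.degrees(e),1)]
    return out
E
python3 - <<'E'
from h import *
o=robot.get_obs(); print(o["tool_pos"],o["ee_rot"],o["wrist_force"],o["width"])
s=cams.snapshot("scene"); t=cams.snapshot("top")
for l in ["blank_centre"]:
  for p in (s,t):
    for r in models.pinpoint(p,l): print(l,np.round(r["position"],3),round(r["p"],2),proj(p,r["position"]))
print(proj(t,[.442,.245,.035]),proj(s,[.442,.245,.035]))
c=lambda x,y:(160+x/2.353,120+y/2.353)
P=[ray(t,*c(*q),.018)[:2] for q in [(405,72),(515,83),(500,290),(385,278)]]; print(np.round(P,3))
x=(P[0]+P[1]-P[2]-P[3])/2; print("yaw",np.arctan2(x[1],x[0]),"len",np.linalg.norm(x),"mid",np.mean(P,0))
a=cv2.imread("pics/scene0.png")[170:270,330:450];b=cv2.imread("pics/top0.png")[160:260,220:340]
cv2.imwrite("pics/c.png",cv2.resize(np.hstack([a,b]),None,fx=3.3,fy=3.3,interpolation=cv2.INTER_CUBIC))
print(rel([.442,.245,.2],-.1))
E
```

```text
[ 0.19002594 -0.51614769  0.20553135] [3.14148333e+00 3.98085391e-05 3.52802803e-01] [0.43955258 0.12251052 0.21615651] 0.09416545744118017
blank_centre [0.407 0.136 0.03 ] 0.94 [381.9 190.1]
blank_centre [0.44  0.244 0.031] 0.8 [404.2 218.2]
blank_centre [0.55  0.267 0.033] 0.66 [387.3 248. ]
blank_centre [0.516 0.151 0.035] 0.65 [362.7 214.9]
blank_centre [ 0.448  0.49  -0.002] 0.52 [473.4 279.8]
blank_centre [0.517 0.154 0.033] 0.85 [278.5 214.6]
blank_centre [0.408 0.129 0.036] 0.58 [285.9 248.5]
blank_centre [0.544 0.265 0.032] 0.57 [244. 207.]
blank_centre [0.44  0.243 0.036] 0.49 [250.1 238.9]
blank_centre [0.45  0.491 0.003] 0.28 [174.8 237.8]
[249.4 238.3] [404.5 218.2]
[[ 0.733 -0.022]
 [ 0.715 -0.176]
 [ 0.423 -0.145]
 [ 0.441  0.01 ]]
yaw -0.10804999991332208 len 0.29345114770579095 mid [ 0.57813409 -0.0832537 ]
['shift', array([ 499.4, -627.2,    5.4]), 'turn deg', np.float64(25.9)]
```

View pics/c.png

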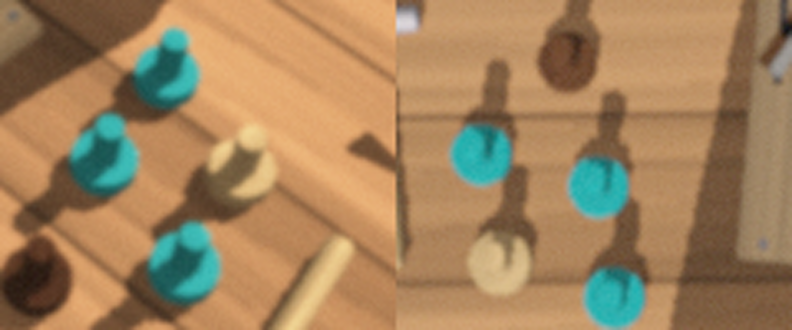

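The close crop confirms it: the pale blank is at (0.440, 0.244). It is the only cream-coloured one, with three turquoise blanks and the dark spare around it. I'll move to hover over it.

Request:
{"api": "step_arm", "payload": {"series": [[1,499,-627,5,26],[1,499,-627,5,26],[1,499,-627,5,26],[1,499,-627,5,26],[1,499,-627,5,26],[1,499,-627,5,26],[1,499,-627,5,26],[1,499,-627,5,26],[1,499,-627,5,26],[1,499,-627,5,26],[1,499,-627,5,26],[1,499,-627,5,26],[1,499,-627,5,26],[1,499,-627,5,26],[1,499,-627,5,26],[1,499,-627,5,26],[1,499,-627,5,26],[1,499,-627,5,26]]}}

```text
time: 3.75
tool_pos: [0.4417, 0.2439, 0.2008]
ee_rot: [-3.141, -0.001, -0.102]
wrist_force: [0.2, -0.7, -0.6]
width: 0.0938
```

```bash
python3 - <<'E'
from h import *
o=robot.get_obs(); print(o["time"],o["tool_pos"],o["ee_rot"],o["wrist_force"])
w=cams.snapshot("wrist"); save(w,"w1")
for r in models.pinpoint(w,"blank_centre"): print(np.round(r["position"],4),round(r["p"],2),proj(w,r["position"]))
print(proj(w,[.44,.244,.07]),proj(w,[.44,.244,.02]),rel([.44,.244,.031],-.105))
E
```

```text
3.75 [0.44171612 0.24392061 0.2008394 ] [-3.14133745e+00 -7.06288322e-04 -1.02284339e-01] [ 0.19573102 -0.66653168 -0.55255152]
[0.4425 0.245  0.0362] 0.94 [314.9 182.4]
[0.5157 0.1501 0.035 ] 0.88 [397.6 105.2]
[0.4064 0.1354 0.0341] 0.81 [414.  203.4]
[0.5556 0.2677 0.0383] 0.75 [281.2  76.8]
[315.9 191.6] [316.1 181.6] ['shift', array([ -1.7,   0.4, 169.7]), 'turn deg', np.float64(0.2)]
```

View pics/w1.png

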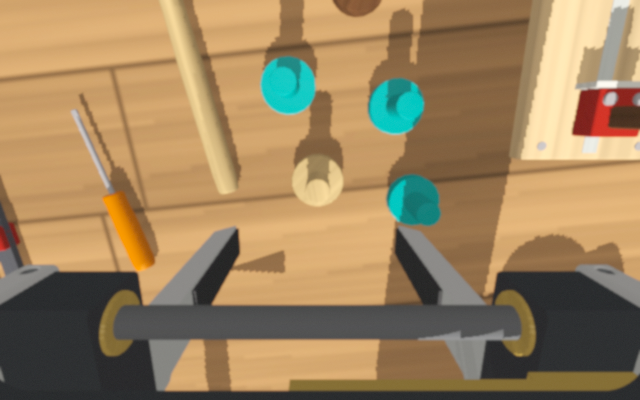

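The wrist view shows the pale blank at px (318,181), with its stem top at (317,189). That fits the estimate to 1–2 mm, so I'll descend and grip.

Request:
{"api": "step_arm", "payload": {"series": [[0.3,-1,0,60,0],[0.3,-1,0,110,0],[0.3,-1,0,150,0],[0.3,-1,0,169,0],[0.3,-1,0,169,0],[-1,-1,0,169,0],[-1,-1,0,169,0],[-1,-1,0,169,0],[-1,-1,0,169,0],[-1,-1,0,169,0],[-1,-1,0,169,0],[-1,-1,0,140,0],[-1,-1,0,90,0],[-1,-1,0,40,0],[-1,-1,0,40,0]]}}

```text
time: 5.72
tool_pos: [0.4432, 0.246, 0.1652]
ee_rot: [-3.137, -0.008, -0.101]
wrist_force: [0.2, -0.1, -1.0]
width: 0.0254
```

```bash
python3 - <<'E'
from h import *
o=robot.get_obs(); print(o["time"],o["tool_pos"],o["ee_rot"],o["wrist_force"],o["width"])
s=cams.snapshot("scene"); t=cams.snapshot("top")
for p in (s,t):
  for l in ["jig","v_mid","v_axis","jaw_grip"]:
    for r in models.pinpoint(p,l)[:1]: print(l,np.round(r["position"],4),round(r["p"],2))
print(rel([.577,-.081,.16],-.105))
E
```

```text
5.725 [0.44320499 0.24595507 0.16518133] [-3.13682753 -0.00846026 -0.10091332] [ 0.22467266 -0.06660364 -0.99758767] 0.025425945677433802
jig [ 0.5797 -0.084   0.0009] 0.77
v_mid [ 0.6327 -0.0876  0.0189] 0.83
v_axis [ 0.6808 -0.092   0.0205] 0.92
jaw_grip [ 0.4849 -0.0712  0.0715] 0.92
jig [ 0.579  -0.0766  0.0037] 0.73
v_mid [ 0.6366 -0.0852  0.0185] 0.57
v_axis [ 0.6808 -0.0865  0.0221] 0.85
['shift', array([168.9, 310.2,  -0.5]), 'turn deg', np.float64(0.2)]
```

Request:
{"api": "step_arm", "payload": {"series": [[-1,85,155,0,0],[-1,172,310,0,0],[-1,172,310,0,0],[-1,172,310,0,0],[-1,172,310,0,0],[-1,172,310,0,0],[-1,172,310,0,0],[-1,172,310,0,0],[-1,172,310,0,0],[-1,172,310,0,0],[-1,172,310,0,0]]}}

```text
time: 7.6
tool_pos: [0.5804, -0.0802, 0.1607]
ee_rot: [3.141, -0.0, -0.1]
wrist_force: [0.3, 0.7, -0.5]
width: 0.0258
```

```bash
python3 - <<'E'
from h import *
o=robot.get_obs(); print(o["time"],o["tool_pos"],o["ee_rot"],o["wrist_force"],o["width"])
w=cams.snapshot("wrist"); save(w,"w2")
for l in ["jig","v_mid","v_axis","jaw_grip","blank_centre"]:
    for r in models.pinpoint(w,l)[:1]: print(l,np.round(r["position"],4),round(r["p"],2),proj(w,r["position"]))
print(rel([.579,-.080,.05],-.108))
E
```

```text
7.6 [ 0.58043972 -0.08017547  0.16074722] [ 3.14148754e+00 -3.96378462e-04 -9.97206984e-02] [ 0.27148753  0.66507537 -0.46095138] 0.02583136231907317
v_mid [ 0.6349 -0.0828  0.0162] 0.6 [313.  134.2]
v_axis [ 0.6782 -0.0919  0.0206] 0.68 [317.7  87.8]
jaw_grip [ 0.4827 -0.0724  0.071 ] 0.74 [317.8 298.9]
blank_centre [0.5187 0.151  0.0365] 0.72 [104.  269.2]
['shift', array([ -1.6,  -0.8, 110.5]), 'turn deg', np.float64(0.4)]
```

View pics/w2.png

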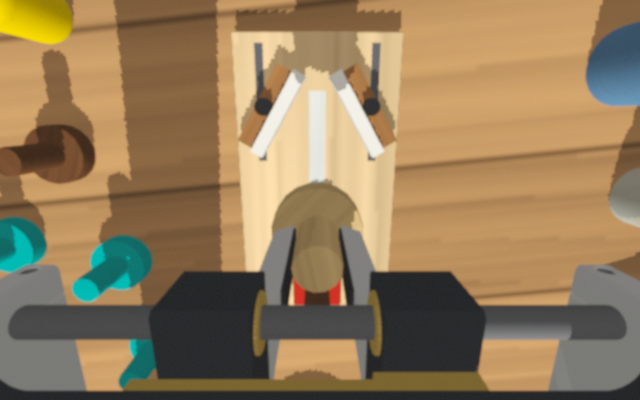

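The blank is held upright over the bed. The V rails are symmetric about the slot at px u≈317, and the mouth at row ~155 is clear ahead of it. I'll lower it, release and retreat.

Request:
{"api": "step_arm", "payload": {"series": [[-1,-1,-1,50,0],[-1,-1,-1,90,0],[-1,-1,-1,104,0],[-1,-1,-1,109,0],[-1,-1,-1,110,0],[-1,-1,-1,110,0],[-1,-1,-1,110,0],[-0.2,-1,-1,110,0],[0,-1,-1,110,0],[0,-1,-1,110,0],[0,-1,-1,110,0],[0,-1,-1,90,0],[0,-1,-1,50,0],[0,-1,-1,0,0],[0,-1,-1,0,0],[0,-1,-1,0,0]]}}

```text
time: 9.9
tool_pos: [0.5793, -0.0798, 0.1599]
ee_rot: [-3.142, 0.001, -0.101]
wrist_force: [-0.2, -0.5, -0.0]
width: 0.0473
```

```bash
python3 - <<'E'
from h import *
o=robot.get_obs(); print(o["time"],o["tool_pos"],o["ee_rot"],o["wrist_force"],o["width"])
w=cams.snapshot("wrist");t=cams.snapshot("top"); save(w,"w3")
for p in (w,t):
  for l in ["jaw_grip","blank_centre"]:
    for r in models.pinpoint(p,l)[:4]: print(l,np.round(r["position"],4),round(r["p"],2),proj(p,r["position"]))
# bed far corners etc
print([np.round(ray(w,u,v,.018),4) for u,v in [(233,32),(402,32),(317,135)]])
E
```

```text
9.9 [ 0.57934291 -0.07982384  0.15993295] [-3.14154330e+00  6.30721393e-04 -1.00973391e-01] [-0.17770208 -0.46893144 -0.0435032 ] 0.047320884807650176
jaw_grip [ 0.4804 -0.0744  0.0732] 0.64 [320.5 301.4]
blank_centre [0.5152 0.1506 0.0345] 0.94 [106.2 270.7]
blank_centre [ 0.5817 -0.0832  0.0551] 0.65 [319.  193.4]
blank_centre [0.5185 0.1544 0.0369] 0.83 [278.2 213.9]
blank_centre [ 0.5821 -0.0785  0.0535] 0.8 [351.  192.4]
blank_centre [0.4022 0.1348 0.0328] 0.63 [284.3 250.5]
blank_centre [0.5426 0.2646 0.0358] 0.52 [243.9 207. ]
[array([ 0.7336, -0.0186,  0.018 ]), array([ 0.7179, -0.1741,  0.018 ]), array([ 0.6326, -0.0865,  0.018 ])]
```

View pics/w3.png

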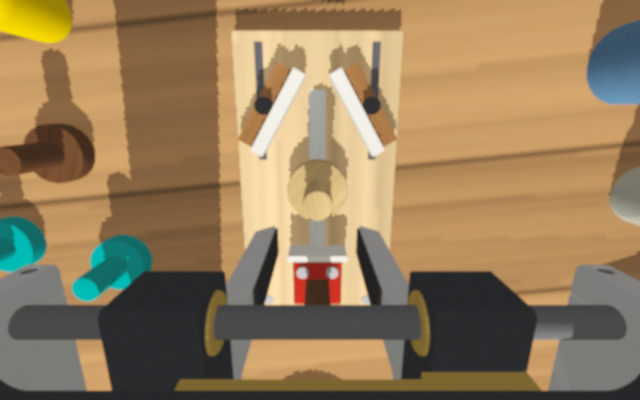

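The blank stands on the bed at jig x≈3 mm, with its flange at px (317,188) on the slot line and the jaw face clear behind it. Now I'll go behind the post with shut fingers.

Request:
{"api": "step_arm", "payload": {"series": [[-1,-50,1,0,0],[-1,-100,1,0,0],[-1,-140,1,0,0],[-1,-140,1,0,0],[-1,-140,1,0,0],[-1,-140,1,50,0],[-1,-140,1,90,0],[-1,-140,1,98,0],[-1,-140,1,98,0],[-1,-140,1,98,0],[-1,-140,1,98,0]]}}

```text
time: 11.58
tool_pos: [0.4416, -0.0672, 0.0642]
ee_rot: [3.141, -0.003, -0.101]
wrist_force: [-0.4, 0.6, -0.7]
width: 0.0008
```

```bash
python3 - <<'E'
from h import *
o=robot.get_obs(); print(o["time"],o["tool_pos"],o["ee_rot"],o["wrist_force"],o["width"])
E
```

```text
11.575 [ 0.44158166 -0.06715826  0.0642003 ] [ 3.14095046 -0.00333861 -0.10098387] [-0.37375444  0.64618818 -0.68196992] 0.0008273604193507391
```

Request:
{"api": "step_arm", "payload": {"series": [[-1,4,0,0,0],[-1,8,0,0,0],[-1,12,0,0,0],[-1,15,0,0,0],[-1,18,0,0,0],[-1,21,0,0,0],[-1,24,0,0,0],[-1,27,0,0,0],[-1,30,0,0,0],[-1,33,0,0,0],[-1,36,0,0,0],[-1,39,0,0,0],[-1,42,0,0,0],[-1,45,0,0,0],[-1,48,0,0,0]]}}

```text
time: 13.45
tool_pos: [0.4852, -0.0714, 0.0624]
ee_rot: [3.141, 0.007, -0.101]
wrist_force: [-8.4, 0.5, 5.8]
width: 0.0006
```

```bash
python3 - <<'E'
from h import *
o=robot.get_obs(); print(o["time"],o["tool_pos"],o["ee_rot"],o["wrist_force"],o["width"])
for n in ["top","scene"]:
  t=cams.snapshot(n)
  for l in ["jaw_grip","blank_centre"]:
    for r in models.pinpoint(t,l)[:5]:
      if abs(r["position"][1]+.08)<.04: print(n,l,np.round(r["position"],4),round(r["p"],2))
E
```

```text
13.45 [ 0.48521975 -0.07137616  0.06241907] [ 3.14141634  0.00687728 -0.10090725] [-8.43284905  0.49649587  5.77623209] 0.0005593354212153358
scene jaw_grip [ 0.5047 -0.0744  0.0744] 0.8
scene blank_centre [ 0.5816 -0.0799  0.0521] 0.57
```

Request:
{"api": "step_arm", "payload": {"series": [[-1,3,0,0,0],[-1,6,0,0,0],[-1,9,0,0,0],[-1,12,0,0,0],[-1,14,0,0,0],[-1,16,0,0,0],[-1,18,0,0,0],[-1,20,0,0,0],[-1,22,0,0,0],[-1,24,0,0,0],[-1,26,0,0,0],[-1,28,0,0,0],[-1,30,0,0,0],[-1,32,0,0,0],[-1,34,0,0,0],[-1,36,0,0,0],[-1,36,0,0,0],[-1,36,0,0,0]]}}

```text
time: 16.0
tool_pos: [0.5212, -0.075, 0.0624]
ee_rot: [3.141, 0.006, -0.101]
wrist_force: [-8.2, 0.0, 5.1]
width: 0.0002
```

```bash
python3 - <<'E'
from h import *
o=robot.get_obs(); print(o["time"],o["tool_pos"],o["ee_rot"],o["wrist_force"],o["width"])
for n in ["top","scene"]:
  t=cams.snapshot(n)
  if n=="scene": save(t,"s4",(240,140,340,240),6)
  for l in ["jaw_grip","blank_centre"]:
    for r in models.pinpoint(t,l)[:5]:
      if abs(r["position"][1]+.08)<.04: print(n,l,np.round(r["position"],4),round(r["p"],2))
E
```

```text
16.0 [ 0.52116341 -0.07497978  0.0624111 ] [ 3.14148328  0.00642669 -0.10090223] [-8.16107562  0.01360343  5.148761  ] 0.00020345925374382827
scene jaw_grip [ 0.5443 -0.0757  0.0732] 0.74
scene blank_centre [ 0.6063 -0.0837  0.0528] 0.88
```

View pics/s4.png

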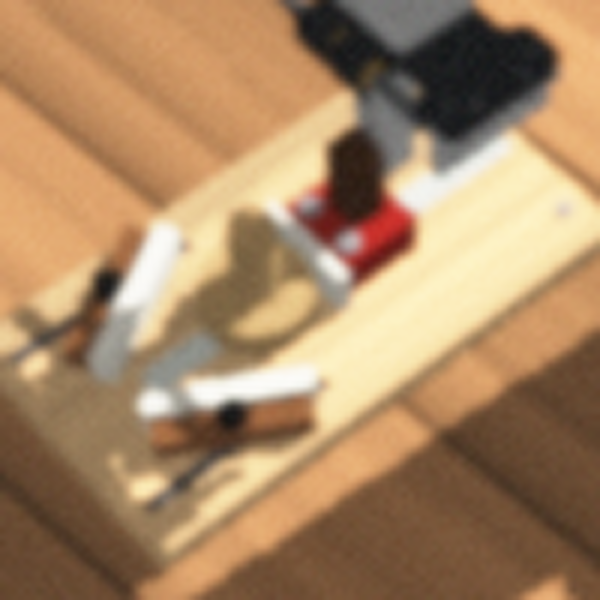

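The blank sits upright against the jaw face and is just entering the V mouth. The drag is still only about 8 N. I'll creep from here.

Request:
{"api": "step_arm", "payload": {"series": [[-1,1,0,0,0],[-1,2,0,0,0],[-1,3,0,0,0],[-1,4,0,0,0],[-1,5,0,0,0],[-1,6,0,0,0],[-1,6,0,0,0]]}}

```text
time: 17.18
tool_pos: [0.527, -0.0756, 0.0624]
ee_rot: [3.142, 0.007, -0.101]
wrist_force: [-8.2, 0.9, 5.7]
width: 0.0007
```

Request:
{"api": "step_arm", "payload": {"series": [[-1,0.7,0,0,0],[-1,1.4,0,0,0],[-1,2,0,0,0],[-1,2,0,0,0]]}}

```text
time: 17.68
tool_pos: [0.5289, -0.0758, 0.0624]
ee_rot: [3.142, 0.007, -0.101]
wrist_force: [-9.0, 0.5, 5.5]
width: 0.0006
```

Request:
{"api": "step_arm", "payload": {"series": [[-1,0.5,0,0,0],[-1,1,0,0,0],[-1,1.5,0,0,0],[-1,1.5,0,0,0]]}}

```text
time: 18.18
tool_pos: [0.5304, -0.0759, 0.0624]
ee_rot: [3.142, 0.007, -0.101]
wrist_force: [-8.2, 0.0, 5.7]
width: 0.0001
```

Request:
{"api": "step_arm", "payload": {"series": [[-1,0.7,0,0,0],[-1,1.4,0,0,0],[-1,2,0,0,0],[-1,2,0,0,0]]}}

```text
time: 18.68
tool_pos: [0.5324, -0.0761, 0.0624]
ee_rot: [3.141, 0.007, -0.101]
wrist_force: [-8.3, 0.3, 5.9]
width: 0.0005
```

Request:
{"api": "step_arm", "payload": {"series": [[-1,0.7,0,0,0],[-1,1.4,0,0,0],[-1,2,0,0,0],[-1,2,0,0,0]]}}

```text
time: 19.18
tool_pos: [0.5344, -0.0763, 0.0625]
ee_rot: [3.141, 0.007, -0.101]
wrist_force: [-8.3, 0.8, 6.1]
width: 0.001
```

```bash
python3 - <<'E'
from h import *
t=cams.snapshot("scene")
c=np.array([.5768,-.081]);y=-.104;e=np.array([np.cos(y),np.sin(y)]);n=np.array([-e[1],e[0]])
W=lambda x,yy,z:np.r_[c+x*e+yy*n,z]
# rail mouth tips in s4: crop px /6 + (240,140)
for u,v in [(172,222),(322,380)]:
    p=ray(t,240+u/6,140+v/6,.036)[:2]-c; print("mouth tip jig",np.round([p@e,p@n],4))
for l in ["jaw_grip","blank_centre"]:
    for r in models.pinpoint(t,l)[:5]:
      if abs(r["position"][1]+.08)<.04: p=np.array(r["position"][:2])-c; print(l,np.round([p@e,p@n],4))
E
```

```text
mouth tip jig [ 0.0377 -0.0569]
mouth tip jig [0.0401 0.0654]
jaw_grip [-0.0203 -0.0011]
blank_centre [0.045  0.0048]
blank_centre [0.1069 0.003 ]
```

The mouth measures about jig x 0.037, so the seat should be near 0.069. The blank is at about 0.045, so I can go a bit further before creeping again.

Request:
{"api": "step_arm", "payload": {"series": [[-1,1,0,0,0],[-1,2,0,0,0],[-1,3,0,0,0],[-1,4,0,0,0],[-1,5,0,0,0],[-1,6,0,0,0],[-1,7,0,0,0],[-1,8,0,0,0],[-1,8,0,0,0]]}}

```text
time: 20.45
tool_pos: [0.5424, -0.0771, 0.0624]
ee_rot: [3.141, 0.007, -0.101]
wrist_force: [-8.6, 0.0, 5.0]
width: 0.0002
```

Request:
{"api": "step_arm", "payload": {"series": [[-1,0.7,0,0,0],[-1,1.4,0,0,0],[-1,2,0,0,0],[-1,2,0,0,0]]}}

```text
time: 20.95
tool_pos: [0.5444, -0.0773, 0.0625]
ee_rot: [3.142, 0.007, -0.101]
wrist_force: [-8.1, 0.6, 5.2]
width: 0.0003
```

Request:
{"api": "step_arm", "payload": {"series": [[-1,0.7,0,0,0],[-1,1.4,0,0,0],[-1,2,0,0,0],[-1,2,0,0,0]]}}

```text
time: 21.45
tool_pos: [0.5463, -0.0775, 0.0624]
ee_rot: [3.141, 0.007, -0.101]
wrist_force: [-7.4, -0.2, 5.4]
width: 0.0003
```

Request:
{"api": "step_arm", "payload": {"series": [[-1,0.5,0,0,0],[-1,1,0,0,0],[-1,1.5,0,0,0],[-1,1.5,0,0,0]]}}

```text
time: 21.95
tool_pos: [0.5478, -0.0777, 0.0624]
ee_rot: [3.142, 0.007, -0.101]
wrist_force: [-9.0, 0.8, 6.5]
width: 0.0002
```

Request:
{"api": "step_arm", "payload": {"series": [[-1,0.5,0,0,0],[-1,1,0,0,0],[-1,1.5,0,0,0],[-1,1.5,0,0,0]]}}

```text
time: 22.45
tool_pos: [0.5493, -0.0778, 0.0624]
ee_rot: [3.142, 0.007, -0.101]
wrist_force: [-9.0, 0.3, 6.0]
width: 0.0001
```

Request:
{"api": "step_arm", "payload": {"series": [[-1,0.5,0,0,0],[-1,1,0,0,0],[-1,1.5,0,0,0],[-1,1.5,0,0,0]]}}

```text
time: 22.95
tool_pos: [0.5508, -0.078, 0.0624]
ee_rot: [3.142, 0.007, -0.101]
wrist_force: [-8.6, 0.1, 6.0]
width: 0.0005
```

Request:
{"api": "step_arm", "payload": {"series": [[-1,0.5,0,0,0],[-1,1,0,0,0],[-1,1.5,0,0,0],[-1,1.5,0,0,0]]}}

```text
time: 23.45
tool_pos: [0.5523, -0.0781, 0.0625]
ee_rot: [3.142, 0.007, -0.101]
wrist_force: [-8.5, 1.4, 6.1]
width: 0.0007
```

Request:
{"api": "step_arm", "payload": {"series": [[-1,0.5,0,0,0],[-1,1,0,0,0],[-1,1.5,0,0,0],[-1,1.5,0,0,0]]}}

```text
time: 23.95
tool_pos: [0.5538, -0.0783, 0.0624]
ee_rot: [3.142, 0.007, -0.101]
wrist_force: [-7.9, 0.9, 6.0]
width: 0.0006
```

Request:
{"api": "step_arm", "payload": {"series": [[-1,0.5,0,0,0],[-1,1,0,0,0],[-1,1.5,0,0,0],[-1,1.5,0,0,0]]}}

```text
time: 24.45
tool_pos: [0.5553, -0.0784, 0.0625]
ee_rot: [3.141, 0.007, -0.101]
wrist_force: [-8.1, 0.9, 4.9]
width: 0.0005
```

```bash
python3 - <<'E'
from h import *
t=cams.snapshot("scene"); save(t,"s5",(240,140,340,240),6)
c=np.array([.5768,-.081]);y=-.104;e=np.array([np.cos(y),np.sin(y)]);n=np.array([-e[1],e[0]])
for l in ["jaw_grip","blank_centre"]:
    for r in models.pinpoint(t,l)[:5]:
      if abs(r["position"][1]+.08)<.04: p=np.array(r["position"][:2])-c; print(l,np.round([p@e,p@n],4),r["position"][2])
E
```

```text
jaw_grip [ 0.003  -0.0009] 0.0721
blank_centre [0.0655 0.0025] 0.0512
```

View pics/s5.png

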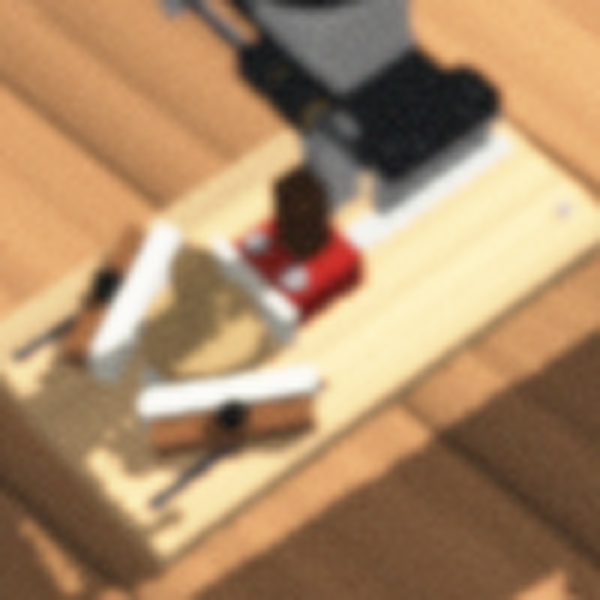

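The blank's flange is now almost touching both rails, with the gap closing around (160,350) and (260,370). I'll continue in finer steps.

Request:
{"api": "step_arm", "payload": {"series": [[-1,0.5,0,0,0],[-1,1,0,0,0],[-1,1,0,0,0]]}}

```text
time: 24.98
tool_pos: [0.5562, -0.0786, 0.0624]
ee_rot: [3.142, 0.007, -0.101]
wrist_force: [-7.9, -0.3, 5.7]
width: 0.0002
```

Request:
{"api": "step_arm", "payload": {"series": [[-1,0.5,0,0,0],[-1,1,0,0,0],[-1,1,0,0,0]]}}

```text
time: 25.35
tool_pos: [0.5573, -0.0786, 0.0624]
ee_rot: [3.142, 0.007, -0.101]
wrist_force: [-8.5, -0.1, 5.4]
width: 0.0003
```

Request:
{"api": "step_arm", "payload": {"series": [[-1,0.5,0,0,0],[-1,1,0,0,0],[-1,1,0,0,0]]}}

```text
time: 25.72
tool_pos: [0.5582, -0.0787, 0.0624]
ee_rot: [3.141, 0.007, -0.101]
wrist_force: [-7.9, 1.2, 6.1]
width: 0.0001
```

Request:
{"api": "step_arm", "payload": {"series": [[-1,0.5,0,0,0],[-1,1,0,0,0],[-1,1,0,0,0]]}}

```text
time: 26.1
tool_pos: [0.5593, -0.0788, 0.0624]
ee_rot: [3.142, 0.007, -0.101]
wrist_force: [-8.7, 0.2, 5.6]
width: 0.0005
```

Request:
{"api": "step_arm", "payload": {"series": [[-1,0.5,0,0,0],[-1,1,0,0,0],[-1,1,0,0,0]]}}

```text
time: 26.48
tool_pos: [0.5602, -0.0789, 0.0625]
ee_rot: [3.142, 0.007, -0.101]
wrist_force: [-8.3, 1.0, 5.6]
width: 0.0005
```

Request:
{"api": "step_arm", "payload": {"series": [[-1,0.5,0,0,0],[-1,1,0,0,0],[-1,1,0,0,0]]}}

```text
time: 26.85
tool_pos: [0.5612, -0.079, 0.0624]
ee_rot: [3.142, 0.007, -0.101]
wrist_force: [-8.7, 1.8, 5.6]
width: 0.0005
```

Request:
{"api": "step_arm", "payload": {"series": [[-1,0.5,0,0,0],[-1,1,0,0,0],[-1,1,0,0,0]]}}

```text
time: 27.22
tool_pos: [0.5616, -0.0791, 0.0624]
ee_rot: [3.141, 0.008, -0.101]
wrist_force: [-10.5, 0.4, 6.2]
width: 0.0005
```

The force is rising and the travel has stalled, so the blank has made contact. I'll use fine steps.

Request:
{"api": "step_arm", "payload": {"series": [[-1,0.3,0,0,0],[-1,0.5,0,0,0],[-1,0.5,0,0,0],[-1,0.5,0,0,0]]}}

```text
time: 27.72
tool_pos: [0.5616, -0.0791, 0.0624]
ee_rot: [3.141, 0.009, -0.101]
wrist_force: [-12.1, 0.8, 7.1]
width: 0.0007
```

Request:
{"api": "step_arm", "payload": {"series": [[-1,0.5,0,0,0],[-1,0.8,0,0,0],[-1,0.8,0,0,0],[-1,0.8,0,0,0]]}}

```text
time: 28.22
tool_pos: [0.5616, -0.079, 0.0625]
ee_rot: [3.142, 0.011, -0.101]
wrist_force: [-12.9, 2.7, 8.7]
width: 0.0001
```

Request:
{"api": "step_arm", "payload": {"series": [[-1,0.5,0,0,0],[-1,0.8,0,0,0],[-1,0.8,0,0,0],[-1,0.8,0,0,0]]}}

```text
time: 28.72
tool_pos: [0.5617, -0.0791, 0.0625]
ee_rot: [3.142, 0.013, -0.101]
wrist_force: [-15.0, 1.6, 10.1]
width: 0.0003
```

Request:
{"api": "step_arm", "payload": {"series": [[-1,0.5,0,0,0],[-1,1,0,0,0],[-1,1,0,0,0],[-1,1,0,0,0],[-1,1,0,0,0]]}}

```text
time: 29.35
tool_pos: [0.5617, -0.0791, 0.0625]
ee_rot: [3.141, 0.015, -0.101]
wrist_force: [-17.5, 2.0, 12.2]
width: 0.0007
```

About 9 N is now on the blank: 17.5 N measured less roughly 8.3 N of drag. I'll back off straight, then rise.

Request:
{"api": "step_arm", "payload": {"series": [[-1,-1,0,0,0],[-1,-3,0,0,0],[-1,-6,0,0,0],[-1,-12,0,0,0],[-1,-25,0,0,0],[-1,-40,0,0,0],[-1,-40,0,0,0],[-1,-40,0,-50,0],[-1,-40,0,-110,0],[-1,-40,0,-140,0],[-1,-40,0,-140,0],[-1,-40,0,-140,0]]}}

```text
time: 30.85
tool_pos: [0.5277, -0.0755, 0.2005]
ee_rot: [-3.141, 0.003, -0.101]
wrist_force: [-0.5, 0.7, -0.5]
width: 0.0005
```

```bash
python3 - <<'E'
from h import *
o=robot.get_obs(); print(o["time"],o["tool_pos"],o["wrist_force"])
w=cams.snapshot("wrist"); t=cams.snapshot("scene")
A=cv2.resize(np.array(w["pixels"])[:220,200:440,::-1],(480,440)); B=cv2.resize(np.array(t["pixels"])[150:230,240:300,::-1],(330,440),interpolation=cv2.INTER_CUBIC)
cv2.imwrite("pics/f.png",np.hstack([A,B]))
c=np.array([.5768,-.081]);y=-.104;e=np.array([np.cos(y),np.sin(y)]);n=np.array([-e[1],e[0]])
for p_ in (w,t):
  for l in ["jaw_grip","blank_centre"]:
    for r in models.pinpoint(p_,l)[:5]:
      if abs(r["position"][1]+.08)<.04: p=np.array(r["position"][:2])-c; print(l,np.round([p@e,p@n],4),r["position"][2])
E
```

```text
30.85 [ 0.52766269 -0.07554042  0.20053174] [-0.48675155  0.6552249  -0.53380333]
jaw_grip [ 0.0084 -0.0019] 0.0713
blank_centre [0.0747 0.0015] 0.0556
jaw_grip [ 0.007  -0.0015] 0.0712
blank_centre [0.0711 0.0054] 0.0491
```

View pics/f.png

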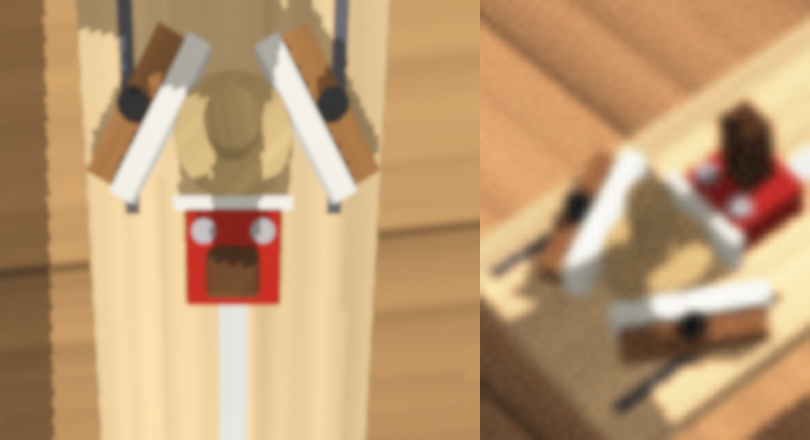

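The picture shows the blank upright and symmetric between both rails at px (232,130), with the jaw face flush on its flange and the gripper clear. I'll hand it in.

```bash
python3 -c "
from h import *
print(robot.close_job())"
```

```text
the job is handed in; nothing more can be done
None
```

The pale blank is seated in the V and the jaw is pressed against it. I handed the job in at about 31 s of the 64 s, and it returned no verdict.

**What I did:** I gripped the pale blank by its stem and set it upright on the bed at about jig x = 3 mm. Then I pushed the jaw post from behind with shut fingers until the blank stopped in the V. The drag while sliding was about 8.3 N. I snugged up to 17.5 N at the wrist, which puts about 9 N on the blank, well under the 30 N limit. Then I backed straight off and rose clear.

**Last checks:**
- **Position:** the last picture shows the blank upright and symmetric between both rails, with the jaw face flush on its flange. The networks put its centre at jig x of about 71–75 mm. The list's 15 mm range ends at 70 mm, so that is slightly past it but within their 4 mm accuracy.
- **Centring, not confirmed to 2 mm:** the networks gave y = +1.5 mm from the wrist camera and +5.4 mm from the scene camera. The second disagrees with the symmetric picture, and I trusted the picture and the V.
- **Grip after release, not measured directly:** I inferred it from the push force and the jaw's stiffness.
- **Wrist force and bystanders:** the wrist read about zero with the arm clear. No bystander was touched as far as I could tell, but I did not re-measure their positions.

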